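# Close the sewing boxes with the stacked lids

## Robot

A 6-joint arm with a two-finger parallel gripper is mounted at the origin on the work surface. World frame = base frame: x ahead of the robot, y to its left, z up, the work surface at z = 0. Lengths are in m, angles in rad, forces in N, time in s.
With the tool pointing down it reaches from about 0.375 to 0.925 m from the base axis. Payload 5.7 kg.
Tool frame: the origin (TCP) lies at the very end of the fingers, on their centre line; the grasp point (between the pads) lies 19 mm behind it; z points along the fingers, x is the direction in which the jaws open and shut, and the axes are right-handed (so a half turn about z gives the same grasp; the last joint's range is limited). The gripper opens to 85 mm and grips with 20 to 120 N. Pads are 22 mm wide; open, the fingers measure 114 mm over their backs; the gripper's body (76 mm by 85 mm) begins 54 mm behind the grasp point. The pads swing forward as they close: fully open they stand 13 mm farther back than shut.
Start: joints at [-1.272, 0.359, 1.51, -0, 1.272, -0.115], TCP at [0.241, -0.549, 0.231] pointing down, gripper open.
Joint ranges: [-2.97, 2.97], [-1.01, 2.36], [0.21, 2.38], [-0.96, 4.11], [0.2, 2.71], [-2.98, 2.98]. Speed limits (rad/s): [2.39, 2.39, 3.14, 3.14, 3.14, 3.14].

## Interface

Orientations are given as a unit quaternion [w, x, y, z].
In Python, from plant import robot gives the robot as it stands. The module is installed in compiled form; this text tells all that it offers.
- The arm moves only by the tool play_rows, never from a script. Its arguments are lists of equal length, an entry for each row: "translation": the shift along the world's x, y, z in mm, a list of three; "rotation": the turn, a rotation vector about the world's x, y, z in degrees, a list of three; "claw": the finger opening in mm, from 0 to 85.4. A call has 1 to 12 rows; each row is the pose to reach, as a shift and turn from the pose commanded when the call began; what a row does not reach only later rows make up. A row lasts 1/10 s, in which the tool goes at most 50 mm and 8.59 degrees, less where a joint would pass 70% of its speed; a pose out of reach is approached as far as the arm can. A call with a gripper value outside its range is refused whole. The fingers move at their own pace and stop on an object; "grip_force" is the grip in N (left out, the last holds). Time passes only in rows, so rows that repeat a pose let the fingers close. It gives the time, the measured TCP pose, the force and the opening at its end, in the units of the state.
- robot.state(): the state, without advancing time (a new reading comes with each control period).
- robot.grab_frame(name): name is "scene" or "top" or "wrist"; returns a dict with "frame" (420x560x3 uint8, blue, green, red), "z_map" (420x560 float32, m along the optical axis (not along the pixel's ray), 0 where there is no reading), "K" (3x3 intrinsics, pixels), "distortion" ([k1, k2, p1, p2, k3] as OpenCV has them; the pictures are not rectified), "origin" and "orientation" of the camera in the world. Camera axes: x right, y up, looking along -z (the intrinsics and any distortion apply to the point x, -y, -z); pixel columns grow to the right and rows downward; lengths in m; the calibration is good to about 2 mm. A picture is of the moment at which its call begins.
- robot.finish_job(): hands the job in, once; it reports no verdict.
The state is a dict: "clock": time; "q": joint angles; "joint_vel": joint speeds; "tau": joint torques, N m; "tcp_pos": TCP position; "tcp_rot": TCP orientation; "force": force on the tool from outside, world axes, zero at the start; "ft_torque": the same for the moment, N m; "gripper_width": opening from 0.0 (shut) to 1.0 (fully open).
Only numpy, scipy, OpenCV 4.12 (cv2) and the standard library are available. Lean on these libraries where they do the work, as an engineer would, in place of code of your own. Each camera call takes 0.05 s, during which the arm holds its last target.

## Task

The sewing bits have been sorted into the five white boxes on the table, and their wooden lids are piled up in two stacks. Take the stacks apart and close every box with its own lid, the one of its shape and size: spigot down in the mouth, lying flat on the rim, and the square and rectangular lids squared up with their boxes.

Things in the scene. Friction and masses are not known exactly. Their poses are not given: they have to be found in the camera images.
- lid_long: Wooden lid, pale on top with a narrow dark edge, loose: a 16 mm thick rectangle 150 x 64 mm with a smaller centred cork spigot under it (120 x 34 mm, 8 mm high); 24 mm high in all. Origin: centre of the spigot's underside, z up, x along the length. Always at the bottom of a pile. Lids lie in two piles, two in one and three in the other, centred on one another to within about 8 mm; each rests with its spigot on the lid below.
- lid_short: Wooden lid, pale on top with a narrow dark edge, loose: a 16 mm thick rectangle 104 x 64 mm with a smaller centred cork spigot under it (74 x 34 mm, 8 mm high); 24 mm high in all. Origin: centre of the spigot's underside, z up, x along the length. Always at the bottom of the other pile.
- lid_square: Wooden lid, pale on top with a narrow dark edge, loose: a 16 mm thick square 64 x 64 mm with a smaller centred cork spigot under it (34 x 34 mm, 8 mm high); 24 mm high in all. Origin: centre of the spigot's underside, z up, x and y parallel to the sides. Lies on the long or the short lid.
- lid_round: Wooden lid, pale on top with a narrow dark edge, loose: a 16 mm thick disc of 66 mm diameter with a smaller centred cork spigot under it (36 mm diameter, 8 mm high); 24 mm high in all. Origin: centre of the spigot's underside, z up. Lies on the long or the short lid, whichever the square one is not on.
- lid_small: Wooden lid, pale on top with a narrow dark edge, loose: a 16 mm thick disc of 44 mm diameter with a smaller centred cork spigot under it (20 mm diameter, 8 mm high); 24 mm high in all. Origin: centre of the spigot's underside, z up. Top of the pile of three: lies on the square or the round lid.
- box_long: Open white stoneware long box, fixed to the table, 55 mm high, outside 146 x 60 mm, mouth 134 x 48 mm, with small sewing bits lying at about half its height. Origin: centre of the underside, z up, x along the length. Takes the 150 mm long lid. A seated lid's spigot hangs in the mouth and its flange lies flat on the rim, so the lid's origin is 8 mm below the rim.
- box_short: Open white stoneware shorter rectangular box, fixed to the table, 70 mm high, outside 100 x 60 mm, mouth 88 x 48 mm, with small sewing bits lying at about half its height. Origin: centre of the underside, z up, x along the length. Takes the 104 mm lid.
- box_square: Open white stoneware square box, fixed to the table, 65 mm high, outside 60 x 60 mm, mouth 48 x 48 mm, with small sewing bits lying at about half its height. Origin: centre of the underside, z up, x and y parallel to the sides. Takes the square lid, in any of its four ways round.
- box_round: Open white stoneware round pot, fixed to the table, 80 mm high, outside 62 mm in diameter, mouth 50 mm diameter, with small sewing bits lying at about half its height. Origin: centre of the underside, z up. Takes the 66 mm round lid.
- box_small: Open white stoneware small round pot, fixed to the table, 60 mm high, outside 40 mm in diameter, mouth 32 mm diameter, with small sewing bits lying at about half its height. Origin: centre of the underside, z up. Takes the 44 mm round lid.
There are look-alikes about, which are no part of the job. Leave any green or red look-alike of the lid_round alone.

How it is judged:
At the end, for the whole second after the job is handed in: Each of the five lids is seated in its own box: right way up, flange flat on the rim (height within 3 mm, tilt under 0.08 rad), centre within 12 mm of the box's, the long, short and square lids within 0.25 rad of parallel to their boxes; all released and at rest (under 0.02 m/s) (horizontal distance between lid_long and box_long below 0.012 m and z of lid_long in the frame of box_long between 0.044 and 0.05 m and angle between each of lid_long, lid_short, lid_square, lid_round, lid_small's own z axis and vertical below 0.08 rad and linear speed of each of lid_long, lid_short, lid_square, lid_round, lid_small below 0.02 m/s and angle between the x axis of lid_long and the x axis of box_long, either way round below 0.25 rad and horizontal distance between lid_short and box_short below 0.012 m and z of lid_short in the frame of box_short between 0.059 and 0.065 m and angle between the x axis of lid_short and the x axis of box_short, either way round below 0.25 rad and horizontal distance between lid_square and box_square below 0.012 m and z of lid_square in the frame of box_square between 0.054 and 0.06 m and (angle between the x axis of lid_square and the x axis of box_square, either way round below 0.25 rad or angle between the x axis of lid_square and the y axis of box_square, either way round below 0.25 rad) and horizontal distance between lid_round and box_round below 0.012 m and z of lid_round in the frame of box_round between 0.069 and 0.075 m and horizontal distance between lid_small and box_small below 0.012 m and z of lid_small in the frame of box_small between 0.049 and 0.055 m); the robot touches nothing.
It also fails if it takes over 128 s, if anything falls off the work surface, if the arm or the gripper's body presses on something with over 40 N, if the wrist force passes 120 N, or if a joint passes its speed limit or range.

## Working session

There is one attempt and no reset: what is moved stays moved. The work goes in short steps, Python scripts to look and compute and a tool call to move; the robot and the scene stay as the last step left them, time stands still between calls to the robot, and variables do not carry over. Pictures are saved under pics/ and viewed, and the job is handed in when it is done.

Besides the shell and the picture viewer there is one more tool, called after "Emit:" as a command line: name --argument value ..., lists and objects as JSON in quotes. play_rows: Moves the arm, as the interface text tells. Its arguments: {"type":"object","properties":{"translation":{"type":"array","items":{"type":"array","items":{"type":"number"}}},"rotation":{"type":"array","items":{"type":"array","items":{"type":"number"}}},"claw":{"type":"array","items":{"type":"number"}},"grip_force":{"type":"number"}},"required":["translation","rotation","claw"]}

```bash
mkdir -p pics
cat > h.py <<'E'
import numpy as np, cv2
from plant import robot
from scipy.spatial.transform import Rotation as R
def grab(n,save=None):
    f=robot.grab_frame(n)
    if save: cv2.imwrite('pics/'+save,f['frame'])
    return f
def cloud(f):
    z=f['z_map']; h,w=z.shape
    u,v=np.meshgrid(np.arange(w),np.arange(h))
    p=cv2.undistortPoints(np.stack([u,v],-1).reshape(-1,1,2).astype(float),np.array(f['K']),np.array(f['distortion'])).reshape(h,w,2)
    P=np.stack([p[...,0]*z,-p[...,1]*z,-z],-1)
    q=np.array(f['orientation']); M=R.from_quat(q[[1,2,3,0]]).as_matrix() if q.size==4 else q
    W=P@M.T+np.array(f['origin']); W[z==0]=np.nan
    return W
E
python3 - <<'E'
from h import *
for n in ['scene','top','wrist']:
    f=grab(n,n+'0.png'); print(n,f['origin'],f['orientation'],f['distortion'],np.diag(f['K']))
    np.savez('/tmp/'+n+'.npz',**f)
print(robot.state())
E
```

```text
scene [1.16856145 0.34540834 0.92191611] [0.48244804 0.18254386 0.29025409 0.80602369] [0.02741728 0.         0.         0.         0.        ] [410.89745149 410.89745149   1.        ]
top [ 0.38195984 -0.00673599  1.29355688] [ 0.71197861  0.03959826 -0.03497515 -0.70021081] [-0.008045  0.        0.        0.        0.      ] [531.73239346 531.73239346   1.        ]
wrist [ 0.31535495 -0.51597313  0.37328435] [ 0.82640923 -0.13416891  0.08858434 -0.53962886] [-0.06263343  0.          0.          0.          0.        ] [315.66099163 315.66099163   1.        ]
{'clock': 0.15, 'q': array([-1.27210137e+00,  3.59384880e-01,  1.51120128e+00, -1.68172143e-05,
        1.27247717e+00, -1.15108467e-01]), 'joint_vel': array([ 1.70814950e-04, -2.65677659e-03, -2.17126721e-03,  7.98795023e-05,
       -2.97969832e-03,  8.60999630e-04]), 'tau': array([-1.12877715e-04, -5.28025281e+01, -2.78930640e+01, -2.11796532e-04,
        8.25064344e-03, -3.79957373e-05]), 'tcp_pos': array([ 0.2410834 , -0.54885917,  0.23061304]), 'tcp_rot': array([-4.63929729e-04,  8.37286814e-01, -5.46763432e-01, -5.70569162e-04]), 'force': array([-1.12594258, -0.94169769,  0.41491271]), 'ft_torque': array([-0.01544326,  0.04316723,  0.01951212]), 'gripper_width': 0.9974583286565898}
```

View pics/top0.png

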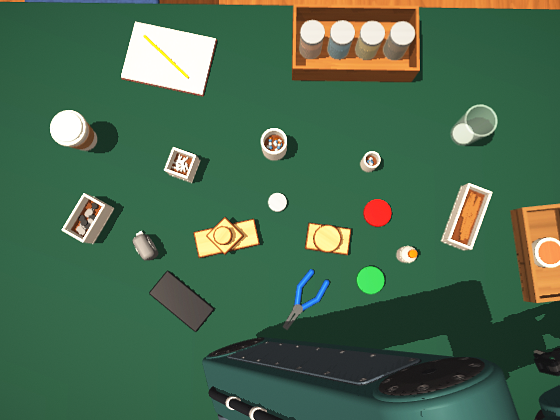

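View pics/scene0.png

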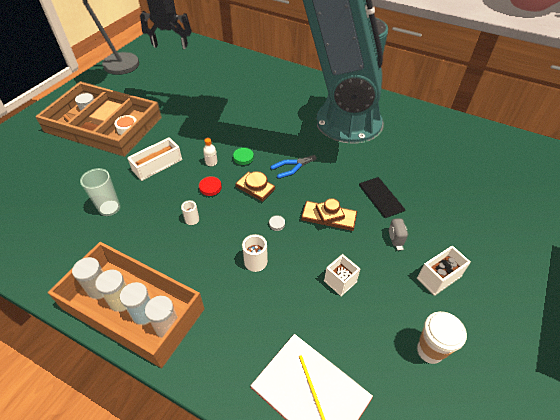

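The top view shows the boxes as follows:
- Long box at (467,217).
- Short box at (88,219).
- Square box at (182,165).
- Round pot at (274,144).
- Small pot at (371,161).

The pile of three (long, square, small) is at (226,238). The pile of two (short, round) is at (328,238). The red (378,212), green (371,280) and white (278,202) discs are look-alikes or clutter.

```bash
cat >> h.py <<'E'
def region(W,px,r,z0,z1):
    m=np.zeros(W.shape[:2],np.uint8); cv2.circle(m,px,r,1,-1)
    return (m>0)&(W[...,2]>z0)&(W[...,2]<z1)
def rect(P):
    (c,s,a)=cv2.minAreaRect((P[:,:2]*1000).astype(np.float32))
    if s[0]<s[1]: s=(s[1],s[0]); a+=90
    a=(a+90)%180-90
    return np.round(c,1),np.round(s,1),round(a,1)
E
python3 - <<'E'
from h import *
f=dict(np.load('/tmp/top.npz')); W=cloud(f)
print('table z',np.nanmedian(W[180:220,300:340,2]))
for n,px,r,h in [('box_long',(467,217),45,.055),('box_short',(88,219),38,.07),('box_square',(182,165),28,.065),('box_round',(274,144),24,.08),('box_small',(371,161),17,.06),
  ('lid_long',(226,238),42,.024),('lid_square',(226,236),30,.048),('lid_small',(224,236),18,.072),('lid_short',(328,238),33,.024),('lid_round',(328,238),28,.048),('white',(278,202),16,.02)]:
    m=region(W,px,r,h-.007,h+.007); P=W[m]
    if len(P)<5: print(n,len(P),'few'); continue
    zc=np.median(P[:,2]); print(n,len(P),'z',round(zc*1000,1),rect(P),cv2.minEnclosingCircle((P[:,:2]*1000).astype(np.float32)))
E
python3 -c "
import cv2;a=cv2.imread('pics/top0.png')
cv2.imwrite('pics/c0.png',cv2.resize(a[180:300,180:440],None,fx=3,fy=3,interpolation=2))"
```

```text
table z 0.000780112253476295
box_long 518 z 54.5 (array([ 510. , -450.3]), array([147.7,  63.4]), -20.4) ((510.0008850097656, -449.6480407714844), 77.07022094726562)
box_short 408 z 70.1 (array([489.7, 450.7]), array([100.5,  62.7]), -28.1) ((490.25018310546875, 450.9692687988281), 56.33019256591797)
box_square 266 z 64.8 (array([623.7, 231.2]), array([61.1, 60.9]), -18.8) ((622.844482421875, 230.5203857421875), 40.90501403808594)
box_round 210 z 80.2 (array([674.8,  11.8]), array([60.4, 58.4]), 0.5) ((675.0536499023438, 11.848464012145996), 31.114395141601562)
box_small 103 z 59.9 (array([ 639. , -219.7]), array([38.4, 38.2]), -44.3) ((639.074462890625, -220.2731475830078), 19.812274932861328)
lid_long 1009 z 24.8 (array([449.9, 121.9]), array([150.2,  64.1]), -76.6) ((450.04144287109375, 122.31954956054688), 80.42865753173828)
lid_square 438 z 49.0 (array([453.8, 123.6]), array([63.8, 62.9]), 46.1) ((454.6563720703125, 123.32777404785156), 43.46310806274414)
lid_small 281 z 73.1 (array([453.2, 126.6]), array([41.8, 41.7]), 89.6) ((453.6649475097656, 126.32176208496094), 22.032245635986328)
lid_short 552 z 25.1 (array([ 452.9, -121.3]), array([104.1,  64.1]), 82.4) ((452.7440490722656, -121.60576629638672), 59.76857376098633)
lid_round 606 z 48.8 (array([ 453. , -116.1]), array([63.7, 63.4]), 0.6) ((452.2218322753906, -117.08739471435547), 32.898197174072266)
white 245 z 16.3 (array([539.6,   1.6]), array([43.6, 42.1]), -89.7) ((539.9150390625, 1.436673641204834), 22.360668182373047)
```

View pics/c0.png

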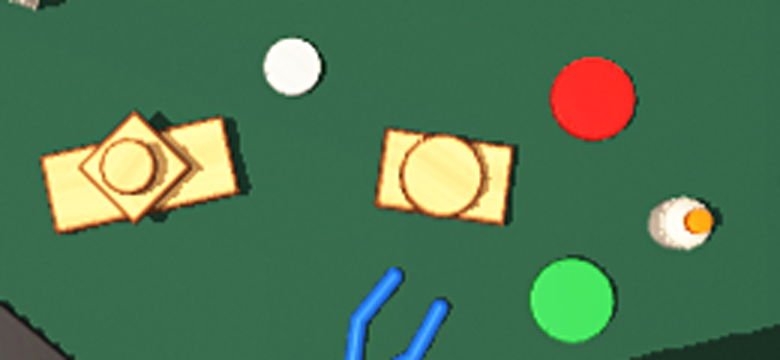

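Everything is resolved, and measured sizes match the descriptions. Order: small, square, long, round, short. First I move above the pile of three.

Emit:
play_rows --translation '[[30,150,0],[60,250,0],[120,350,0],[170,450,0],[212,675,-60],[212,675,-60],[212,675,-60],[212,675,-60],[212,675,-60],[212,675,-60],[212,675,-60],[212,675,-60]]' --rotation '[[0,0,8],[0,0,16],[0,0,22.4],[0,0,22.4],[0,0,22.4],[0,0,22.4],[0,0,22.4],[0,0,22.4],[0,0,22.4],[0,0,22.4],[0,0,22.4],[0,0,22.4]]' --claw '[85,85,85,85,85,85,85,85,85,85,85,85]'

```text
clock: 1.35
tcp_pos: [0.4202, 0.0218, 0.1843]
tcp_rot: [-0.0, 0.928, -0.374, 0.0]
force: [1.9, 0.2, 0.9]
gripper_width: 0.995
```

Emit:
play_rows --translation '[[20,60,0],[20,60,0],[20,60,0],[20,60,0]]' --rotation '[[0,0,0],[0,0,0],[0,0,0],[0,0,0]]' --claw '[85,85,85,85]'

```text
clock: 1.75
tcp_pos: [0.4394, 0.0791, 0.1842]
tcp_rot: [0.001, 0.928, -0.373, -0.0]
force: [-0.4, -0.0, 0.7]
gripper_width: 0.997
```

```bash
cat >> h.py <<'E'
def jaw(s=None):
    q=(s or robot.state())['tcp_rot']; x=R.from_quat(np.array(q)[[1,2,3,0]]).as_matrix()
    return np.degrees(np.arctan2(x[1,0],x[0,0])), x[:,2]
def st():
    s=robot.state(); print(round(s['clock'],2),np.round(s['tcp_pos']*1000,1),'jaw',round(jaw(s)[0],1),'z',jaw(s)[1].round(3),'F',s['force'].round(1),'w',round(s['gripper_width']*85.4,1))
E
python3 -c "from h import *; st(); grab('wrist','w1.png')"
```

```text
1.75 [439.4  79.1 184.2] jaw -43.8 z [-0.001 -0.001 -1.   ] F [-0.4 -0.   0.7] w 85.2
```

View pics/w1.png

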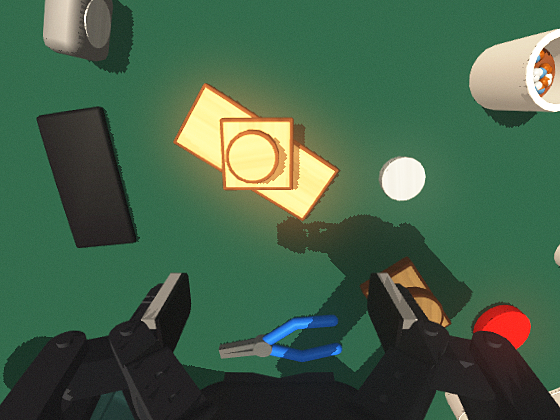

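The wrist view shows the pile of three at about (255,155), square to the jaws. I go down on the small lid and close.

Emit:
play_rows --translation '[[14,47.3,0],[14,47.3,0],[14,47.3,-45],[14,47.3,-90],[14,47.3,-115],[14,47.3,-132.5],[14,47.3,-132.5],[14,47.3,-132.5],[14,47.3,-132.5],[14,47.3,-132.5],[14,47.3,-132.5],[14,47.3,-132.5]]' --rotation '[[0,0,0],[0,0,0],[0,0,0],[0,0,0],[0,0,0],[0,0,0],[0,0,0],[0,0,0],[0,0,0],[0,0,0],[0,0,0],[0,0,0]]' --claw '[85,85,85,85,85,85,85,40,40,40,40,40]' --grip_force 30

```text
clock: 3.0
tcp_pos: [0.455, 0.1269, 0.0533]
tcp_rot: [-0.0, 0.928, -0.374, 0.001]
force: [0.4, -1.3, 6.7]
gripper_width: 0.501
```

```bash
python3 -c "from h import *; st(); grab('wrist','w2.png')"
```

```text
3.0 [455.  126.9  53.3] jaw -43.9 z [ 0.003 -0.    -1.   ] F [ 0.4 -1.3  6.7] w 42.8
```

View pics/w2.png

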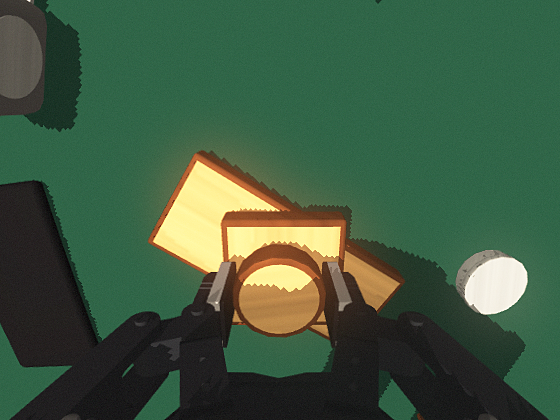

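Emit:
play_rows --translation '[[0,0,10],[0,0,20],[0,0,40],[0,0,85],[0,0,100],[0,0,100]]' --rotation '[[0,0,0],[0,0,0],[0,0,0],[0,0,0],[0,0,0],[0,0,0]]' --claw '[40,40,40,40,40,40]'

```text
clock: 3.65
tcp_pos: [0.4563, 0.1275, 0.1554]
tcp_rot: [-0.002, 0.928, -0.374, 0.003]
force: [-0.1, -0.1, 0.2]
gripper_width: 0.499
```

```bash
python3 -c "from h import *; st(); grab('wrist','w3.png'); grab('scene','s3.png')
a=cv2.imread('pics/s3.png')[120:280,180:460]; b=cv2.imread('pics/w3.png'); cv2.imwrite('pics/c3.png',np.vstack([cv2.resize(a,(560,320)),cv2.resize(b[210:],(560,210))]))"
```

```text
3.65 [456.3 127.5 155.4] jaw -43.9 z [ 0.007  0.001 -1.   ] F [-0.1 -0.1  0.2] w 42.7
```

View pics/c3.png

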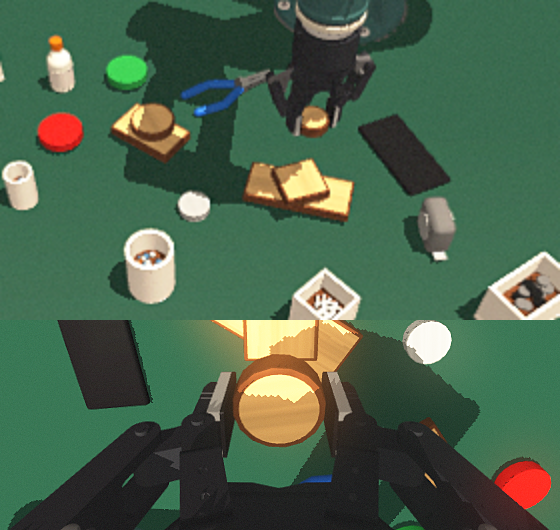

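Emit:
play_rows --translation '[[23,-43,0],[46,-86,0],[69,-130,0],[92,-173,0],[115,-217,0],[138,-260,0],[160,-304,0],[183,-347.5,0],[183,-347.5,0],[183,-347.5,0],[183,-347.5,0]]' --rotation '[[0,0,0],[0,0,0],[0,0,0],[0,0,0],[0,0,0],[0,0,0],[0,0,0],[0,0,0],[0,0,0],[0,0,0],[0,0,0]]' --claw '[40,40,40,40,40,40,40,40,40,40,40]'

```text
clock: 4.85
tcp_pos: [0.6353, -0.2189, 0.1502]
tcp_rot: [-0.0, 0.928, -0.374, -0.002]
force: [-0.5, 0.3, -0.4]
gripper_width: 0.5
```

Run:
```python
from h import *
st(); f=grab('wrist','w4.png'); W=cloud(f)
g=grab('top','t4.png'); V=cloud(g)
for n,px,r,h in [('lid_long',(226,238),42,.024),('lid_square',(226,236),30,.048),('lid_short',(328,238),33,.024),('lid_round',(328,238),28,.048)]:
    P=V[region(V,px,r,h-.007,h+.007)]
    if len(P)>5: print(n,len(P),rect(P))
s=robot.state()['tcp_pos']
# held lid top
m=(np.abs(W[...,0]-s[0])<.018)&(np.abs(W[...,1]-s[1])<.018)&(W[...,2]>.1)
print('held',np.median(W[m],0)*1000, m.sum())
```

```text
4.85 [ 635.3 -218.9  150.2] jaw -43.9 z [-0.003  0.002 -1.   ] F [-0.5  0.3 -0.4] w 42.7
lid_long 180 (array([474.5,  75.8]), array([48.9, 37.3]), -76.3)
lid_square 12 (array([492.8, 119.6]), array([16.4,  4.3]), 63.1)
lid_short 241 (array([457.5, -87.1]), array([64.7, 35.6]), -8.4)
lid_round 122 (array([462.7, -95.7]), array([56.1, 16.7]), -25.7)
held [ 640.53431982 -213.26147986  170.06590083] 10357
```

View pics/w4.png

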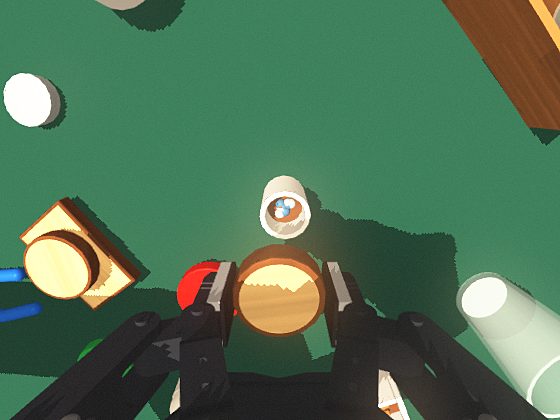

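View pics/t4.png

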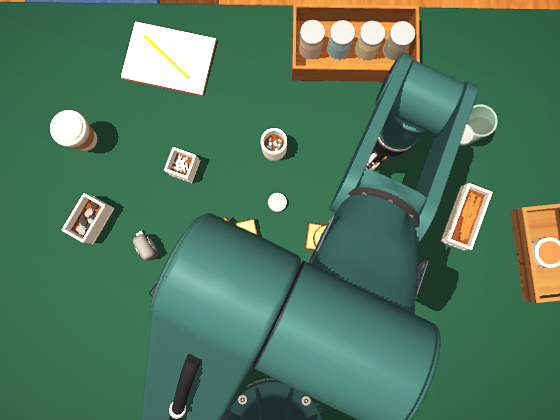

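```bash
cat >> h.py <<'E'
def held(zlo,zhi,rad=.06):
    """points of held lid top between heights, near tcp"""
    f=grab('wrist'); W=cloud(f); s=robot.state()['tcp_pos']
    m=(np.hypot(W[...,0]-s[0],W[...,1]-s[1])<rad)&(W[...,2]>zlo)&(W[...,2]<zhi)
    m=m.astype(np.uint8); n,l,stt,c=cv2.connectedComponentsWithStats(m)
    i=1+np.argmax(stt[1:,4]); P=W[l==i]; return P,f,W
E
python3 - <<'E'
from h import *
P,f,W=held(.168,.1725)
print(len(P),np.median(P[:,2])*1000,rect(P),cv2.minEnclosingCircle((P[:,:2]*1000).astype(np.float32)))
for h in [.06]:
    m=(W[...,2]>.055)&(W[...,2]<.066)&(np.hypot(W[...,0]-.639,W[...,1]+.22)<.035); Q=W[m]; print('box',len(Q),rect(Q))
E
```

```text
6212 170.12839731090125 (array([ 637.4, -221.5]), array([53.5, 43.7]), -26.9) ((638.6934814453125, -215.0729522705078), 28.601091384887695)
box 817 (array([ 638.7, -220.5]), array([39.1, 39. ]), -52.9)
```

Run:
```python
from h import *
P,f,W=held(.166,.1735); s=robot.state()['tcp_pos']; a=np.radians(jaw()[0])
d=P[:,:2]-s[:2]; u=d@[np.cos(a),np.sin(a)]; v=d@[-np.sin(a),np.cos(a)]
k=np.abs(u)<.003; print('v',np.percentile(v[k],[0,1,50,99,100])*1000, 'u dir range',np.percentile(u[np.abs(v)<.006],[0,2,98,100])*1000)
```

```text
v [-24.00236307 -22.55210552   1.63192099  19.39471996  19.82843964] u dir range [-35.70272103 -22.36569285  20.58193652  33.88383344]
```

Emit:
play_rows --translation '[[5,0,0],[5,0,-30],[5,0,-60],[5,0,-80],[5,0,-88],[5,0,-92],[5,0,-92],[5,0,-92]]' --rotation '[[0,0,0],[0,0,0],[0,0,0],[0,0,0],[0,0,0],[0,0,0],[0,0,0],[0,0,0]]' --claw '[40,40,40,40,40,40,40,40]'

```text
clock: 5.85
tcp_pos: [0.6429, -0.2208, 0.0611]
tcp_rot: [0.0, 0.928, -0.374, 0.001]
force: [0.8, -0.5, -0.3]
gripper_width: 0.502
```

Run:
```python
from h import *
st(); P,f,W=held(.06,.09); cv2.imwrite('pics/w5.png',f['frame']); print(np.median(P[:,2]),rect(P))
```

```text
5.85 [ 642.9 -220.8   61.1] jaw -43.9 z [ 0.002 -0.001 -1.   ] F [ 0.8 -0.5 -0.3] w 42.9
0.07998554897931995 (array([ 646.1, -217.6]), array([53.9, 51.9]), -1.2)
```

View pics/w5.png

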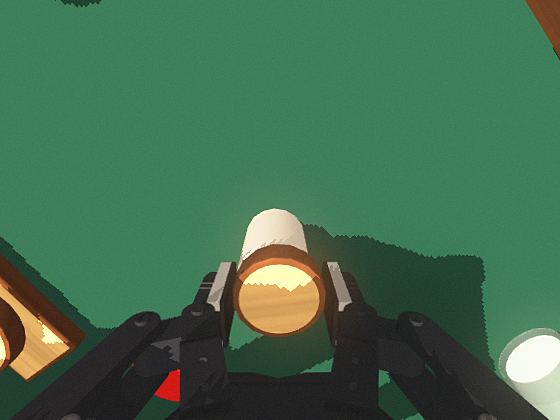

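Emit:
play_rows --translation '[[-2,1,-1],[-2,1,-3.5],[-2,1,-3.5],[-2,1,-3.5],[-2,1,-3.5],[-2,1,-3.5],[-2,1,-3.5],[-2,1,-3.5],[-2,1,20],[-2,1,60],[-2,1,100],[-2,1,100]]' --rotation '[[0,0,0],[0,0,0],[0,0,0],[0,0,0],[0,0,0],[0,0,0],[0,0,0],[0,0,0],[0,0,0],[0,0,0],[0,0,0],[0,0,0]]' --claw '[40,40,40,40,60,70,75,75,85,85,85,85]'

```text
clock: 7.1
tcp_pos: [0.6439, -0.2212, 0.1663]
tcp_rot: [0.0, 0.928, -0.374, 0.006]
force: [0.9, -0.3, 0.4]
gripper_width: 0.994
```

Run:
```python
from h import *
st(); f=grab('wrist','w6.png'); W=cloud(f)
m=(W[...,2]>.07)&(W[...,2]<.085)&(np.hypot(W[...,0]-.639,W[...,1]+.22)<.04); Q=W[m]; print('lid',len(Q),np.median(Q[:,2]),rect(Q))
```

```text
7.1 [ 643.9 -221.2  166.3] jaw -43.9 z [ 0.01  -0.005 -1.   ] F [ 0.9 -0.3  0.4] w 84.9
lid 2290 0.07626890847564202 (array([ 638.4, -220.6]), array([43.3, 42.1]), 45.1)
```

View pics/w6.png

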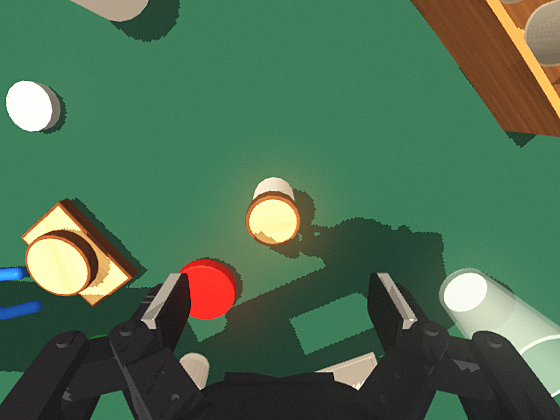

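Small lid is seated: top at 76 mm, centre within 1 mm. Next, the square lid.

Emit:
play_rows --translation '[[-25,37,10],[-50,75,10],[-75,112,10],[-100,150,10],[-125,188,10],[-150,225,10],[-175,262,10],[-201,300,10],[-201,300,10],[-201,300,10],[-201,300,10]]' --rotation '[[0,0,0],[0,0,0],[0,0,0],[0,0,0],[0,0,0],[0,0,0],[0,0,0],[0,0,0],[0,0,0],[0,0,0],[0,0,0]]' --claw '[85,85,85,85,85,85,85,85,85,85,85]'

```text
clock: 8.25
tcp_pos: [0.4396, 0.08, 0.1696]
tcp_rot: [0.0, 0.928, -0.374, 0.0]
force: [0.1, -0.8, 0.0]
gripper_width: 0.995
```

```bash
cat >> h.py <<'E'
def find(W,x,y,r,h,tol=.006):
    m=(np.abs(W[...,2]-h)<tol)&(np.hypot(W[...,0]-x,W[...,1]-y)<r)
    m=cv2.morphologyEx(m.astype(np.uint8),cv2.MORPH_OPEN,np.ones((3,3)))
    P=W[m>0]
    if len(P)<20: print('few'); return
    print(len(P),'z',round(np.median(P[:,2])*1000,1),*rect(P))
E
python3 - <<'E'
from h import *
st(); f=grab('wrist','w7.png'); W=cloud(f)
find(W,.454,.1235,.06,.048); find(W,.45,.122,.1,.024)
E
```

```text
8.25 [439.6  80.  169.6] jaw -43.9 z [ 0. -0. -1.] F [ 0.1 -0.8  0. ] w 84.9
5655 z 48.3 [453.5 123. ] [64.3 62.6] -44.0
6236 z 24.3 [449.  121.4] [150.6  64.7] -76.4
```

Emit:
play_rows --translation '[[14,43.3,-10],[14,43.3,-50],[14,43.3,-90],[14,43.3,-120],[14,43.3,-135],[14,43.3,-140],[14,43.3,-140],[14,43.3,-140],[14,43.3,-140],[14,43.3,-140],[14,43.3,-140],[14,43.3,-140]]' --rotation '[[0,0,0],[0,0,0],[0,0,0],[0,0,0],[0,0,0],[0,0,0],[0,0,0],[0,0,0],[0,0,0],[0,0,0],[0,0,0],[0,0,0]]' --claw '[85,85,85,85,85,85,85,60,60,60,60,60]'

```text
clock: 9.5
tcp_pos: [0.4542, 0.1239, 0.031]
tcp_rot: [-0.001, 0.928, -0.374, 0.001]
force: [0.6, -1.8, 6.5]
gripper_width: 0.737
```

Emit:
play_rows --translation '[[0,0,10],[0,0,30],[0,0,70],[0,0,110],[0,0,120],[0,0,120],[0,0,120]]' --rotation '[[0,0,0],[0,0,0],[0,0,0],[0,0,0],[0,0,0],[0,0,0],[0,0,0]]' --claw '[60,60,60,60,60,60,60]'

```text
clock: 10.2
tcp_pos: [0.4521, 0.1239, 0.1494]
tcp_rot: [0.0, 0.928, -0.374, -0.0]
force: [0.0, -0.2, -1.3]
gripper_width: 0.739
```

```bash
cat >> h.py <<'E'
def heldinfo(h0=.02,tol=.007,half=.02):
    f=grab('wrist'); W=cloud(f); s=robot.state(); p=s['tcp_pos']; a=np.radians(jaw(s)[0])
    d=W-p; u=d[...,0]*np.cos(a)+d[...,1]*np.sin(a); v=-d[...,0]*np.sin(a)+d[...,1]*np.cos(a)
    m=(np.abs(u)<half)&(np.abs(d[...,2]-h0)<tol)&(np.abs(v)<.09)
    c=(np.abs(u)<.004)&m
    print('top rel TCP',np.median(d[...,2][m])*1000,'v range',np.percentile(v[c],[1,99])*1000,'slopes',np.round(np.linalg.lstsq(np.c_[u[m],v[m],np.ones(m.sum())],d[...,2][m],rcond=None)[0],3))
    return f,W
E
python3 - <<'E'
from h import *
st(); f,W=heldinfo(); cv2.imwrite('pics/w8.png',f['frame'])
find(W,.45,.122,.1,.024)
E
```

```text
10.2 [452.1 123.9 149.4] jaw -43.9 z [-0.001  0.    -1.   ] F [ 0.  -0.2 -1.3] w 63.1
top rel TCP 18.03087421968022 v range [-29.93353096  31.61784331] slopes [-0.002 -0.012  0.018]
7984 z 24.3 [449.3 121.1] [149.9  64.4] -76.1
```

View pics/w8.png

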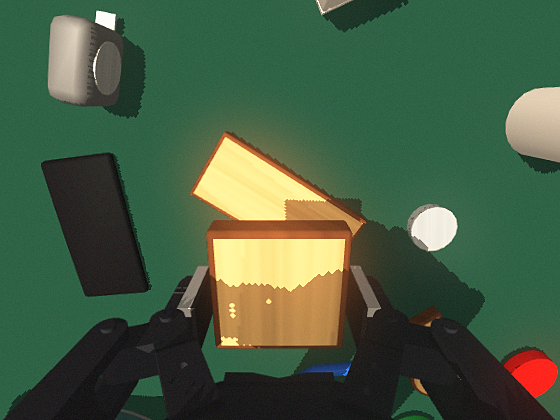

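Emit:
play_rows --translation '[[34,21,0],[68,43,0],[102,64,0],[136,85,0],[171.5,107.3,-20],[171.5,107.3,-40],[171.5,107.3,-40],[171.5,107.3,-40],[171.5,107.3,-40]]' --rotation '[[0,0,5],[0,0,10],[0,0,15],[0,0,20],[0,0,25.1],[0,0,25.1],[0,0,25.1],[0,0,25.1],[0,0,25.1]]' --claw '[60,60,60,60,60,60,60,60,60]'

```text
clock: 11.15
tcp_pos: [0.6237, 0.2307, 0.1099]
tcp_rot: [0.0, 0.987, -0.163, -0.001]
force: [-0.1, 0.6, -0.3]
gripper_width: 0.739
```

Run:
```python
from h import *
st(); f,W=heldinfo(); cv2.imwrite('pics/w9.png',f['frame'])
```

```text
11.15 [623.7 230.7 109.9] jaw -18.8 z [-0.001 -0.    -1.   ] F [-0.1  0.6 -0.3] w 63.1
top rel TCP 16.73461234133611 v range [-30.50679026  31.21275214] slopes [-0.003 -0.009  0.017]
```

View pics/w9.png

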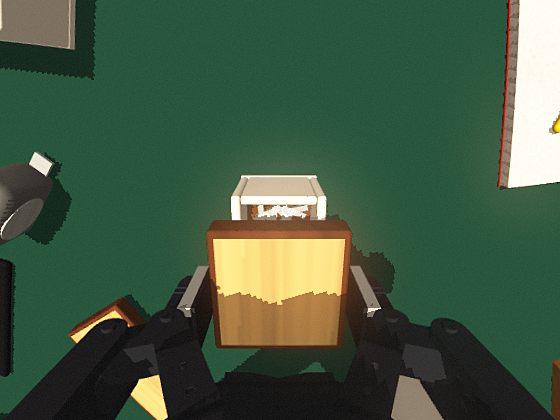

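Emit:
play_rows --translation '[[0,0.5,-20],[0,0.5,-35],[0,0.5,-42],[0,0.5,-45.5],[0,0.5,-45.5],[0,0.5,-45.5]]' --rotation '[[0,0,0],[0,0,0],[0,0,0],[0,0,0],[0,0,0],[0,0,0]]' --claw '[60,60,60,60,60,60]'

```text
clock: 11.8
tcp_pos: [0.6249, 0.2318, 0.0649]
tcp_rot: [-0.0, 0.987, -0.163, 0.0]
force: [0.4, 0.7, -0.3]
gripper_width: 0.738
```

```bash
python3 -c "
from h import *
st(); heldinfo()"
```

```text
11.8 [624.9 231.8  64.9] jaw -18.8 z [ 0.001  0.    -1.   ] F [ 0.4  0.7 -0.3] w 63.0
top rel TCP 17.354115451112374 v range [-30.24469146  31.4068936 ] slopes [-0.001 -0.009  0.017]
```

Emit:
play_rows --translation '[[-0.5,0,-1],[-0.5,0,-1],[-0.5,0,-1],[-0.5,0,-1],[-0.5,0,-1],[-0.5,0,-1],[-0.5,0,-1],[-0.5,0,20],[-0.5,0,60],[-0.5,0,100],[-0.5,0,100],[-0.5,0,100]]' --rotation '[[0,0,0],[0,0,0],[0,0,0],[0,0,0],[0,0,0],[0,0,0],[0,0,0],[0,0,0],[0,0,0],[0,0,0],[0,0,0],[0,0,0]]' --claw '[60,70,80,85,85,85,85,85,85,85,85,85]'

```text
clock: 13.05
tcp_pos: [0.6248, 0.2319, 0.1657]
tcp_rot: [-0.001, 0.987, -0.163, 0.001]
force: [0.2, -0.0, -0.6]
gripper_width: 0.995
```

```bash
python3 -c "
from h import *
st(); f=grab('wrist','w10.png'); W=cloud(f); find(W,.6237,.2312,.06,.081)"
```

```text
13.05 [624.8 231.9 165.7] jaw -18.8 z [ 0.003  0.001 -1.   ] F [ 0.2 -0.  -0.6] w 85.0
6582 z 81.3 [623.7 231.7] [64.2 64. ] -18.8
```

View pics/w10.png

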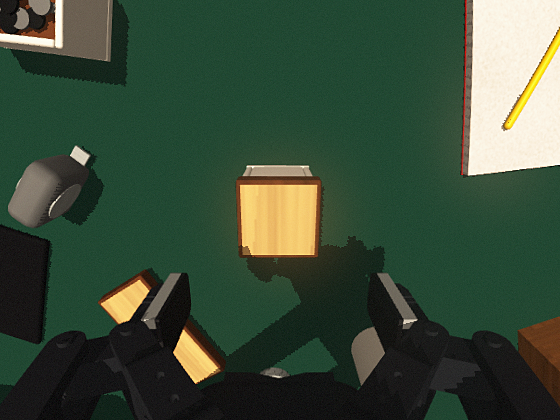

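Emit:
play_rows --translation '[[-35,-22,0],[-70,-44,0],[-105,-66,0],[-140,-88,0],[-175.3,-110.4,-40],[-175.3,-110.4,-80],[-175.3,-110.4,-90],[-175.3,-110.4,-90],[-175.3,-110.4,-90]]' --rotation '[[0,0,6.5],[0,0,13],[0,0,19.5],[0,0,26],[0,0,32.5],[0,0,32.5],[0,0,32.5],[0,0,32.5],[0,0,32.5]]' --claw '[85,85,85,85,85,85,85,85,85]'

```text
clock: 14.0
tcp_pos: [0.4502, 0.1217, 0.0748]
tcp_rot: [-0.0, 0.993, 0.119, 0.0]
force: [0.9, 0.7, 1.0]
gripper_width: 0.996
```

```bash
python3 -c "
from h import *
st(); f=grab('wrist','w11.png'); W=cloud(f); find(W,.45,.122,.1,.024)"
```

```text
14.0 [450.2 121.7  74.8] jaw 13.7 z [ 0.001  0.    -1.   ] F [0.9 0.7 1. ] w 85.0
20006 z 24.4 [449.  120.7] [150.3  64.5] -76.3
```

View pics/w11.png

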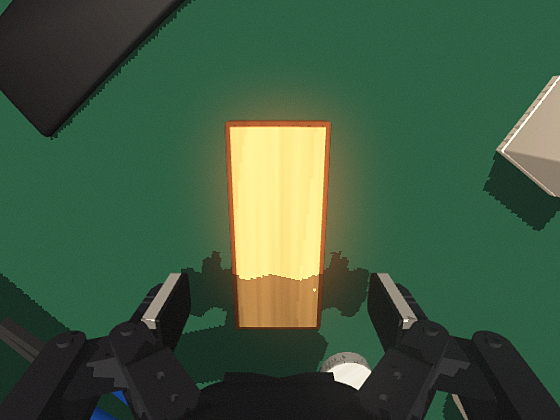

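Emit:
play_rows --translation '[[-0.5,-0.5,-30],[-0.5,-0.5,-55],[-0.5,-0.5,-65],[-0.5,-0.5,-68.5],[-0.5,-0.5,-68.5],[-0.5,-0.5,-68.5],[-0.5,-0.5,-68.5],[-0.5,-0.5,-68.5],[-0.5,-0.5,-68.5],[-0.5,-0.5,-68.5]]' --rotation '[[0,0,0],[0,0,0],[0,0,0],[0,0,0],[0,0,0],[0,0,0],[0,0,0],[0,0,0],[0,0,0],[0,0,0]]' --claw '[85,85,85,85,85,60,60,60,60,60]' --grip_force 50

```text
clock: 15.05
tcp_pos: [0.4492, 0.121, 0.0072]
tcp_rot: [-0.0, 0.993, 0.119, 0.001]
force: [-0.4, 0.4, 5.5]
gripper_width: 0.735
```

Emit:
play_rows --translation '[[0,0,10],[0,0,30],[0,0,70],[0,0,110],[0,0,130],[0,0,130],[0,0,130]]' --rotation '[[0,0,0],[0,0,0],[0,0,0],[0,0,0],[0,0,0],[0,0,0],[0,0,0]]' --claw '[60,60,60,60,60,60,60]'

```text
clock: 15.75
tcp_pos: [0.4481, 0.1208, 0.1365]
tcp_rot: [0.0, 0.993, 0.119, 0.001]
force: [-0.4, 0.1, -1.4]
gripper_width: 0.733
```

```bash
python3 -c "
from h import *
st(); f,W=heldinfo(); cv2.imwrite('pics/w12.png',f['frame'])"
```

```text
15.75 [448.1 120.8 136.5] jaw 13.7 z [ 0.001  0.    -1.   ] F [-0.4  0.1 -1.4] w 62.6
top rel TCP 18.1458986611638 v range [-47.60385504  74.27812486] slopes [-0.001 -0.002  0.018]
```

View pics/w12.png

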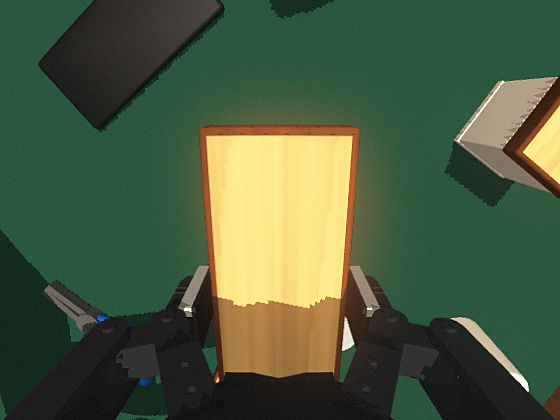

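Emit:
play_rows --translation '[[5,-48,10],[10,-96,10],[16,-144,10],[21,-192,10],[26,-240,10],[31,-288,10],[36,-335,10],[42,-383,10],[47,-430,10],[52,-478,10],[57,-525,10],[62,-571,10]]' --rotation '[[0,0,0],[0,0,5],[0,0,10],[0,0,15],[0,0,20],[0,0,25],[0,0,30],[0,0,35],[0,0,40],[0,0,45],[0,0,50],[0,0,55.9]]' --claw '[60,60,60,60,60,60,60,60,60,60,60,60]'

```text
clock: 17.0
tcp_pos: [0.509, -0.4513, 0.1432]
tcp_rot: [-0.002, 0.82, 0.572, -0.0]
force: [1.1, 0.3, -0.7]
gripper_width: 0.733
```

Emit:
play_rows --translation '[[0,0,-20],[0,0,-40],[0,0,-40],[0,0,-40]]' --rotation '[[0,0,0],[0,0,0],[0,0,0],[0,0,0]]' --claw '[60,60,60,60]'

```text
clock: 17.4
tcp_pos: [0.5091, -0.4491, 0.104]
tcp_rot: [-0.002, 0.821, 0.571, -0.0]
force: [0.4, -0.4, -1.1]
gripper_width: 0.733
```

```bash
python3 -c "
from h import *
st(); f,W=heldinfo(); cv2.imwrite('pics/w13.png',f['frame']); g=grab('top','t13.png')
V=cloud(g)
P=V[region(V,(467,217),55,.047,.062)]; print('box',len(P),rect(P) if len(P)>5 else '')
cv2.imwrite('pics/c13.png',np.vstack([cv2.resize(g['frame'],(400,300)),cv2.resize(f['frame'],(400,300))]))
find(V,.453,-.1166,.05,.048);find(V,.453,-.1214,.08,.024)"
```

```text
17.4 [ 509.1 -449.1  104. ] jaw 69.6 z [-0.003  0.003 -1.   ] F [ 0.4 -0.4 -1.1] w 62.6
top rel TCP 15.942825947692086 v range [-46.77887087  75.45710065] slopes [-0.     0.003  0.016]
box 191 (array([ 484.6, -466. ]), array([161.7, 138.6]), 49.8)
580 z 49.0 [ 452.9 -116. ] [63.8 63.5] -0.4
419 z 24.6 [ 453.1 -121.2] [103.8  63.8] 82.4
```

View pics/c13.png

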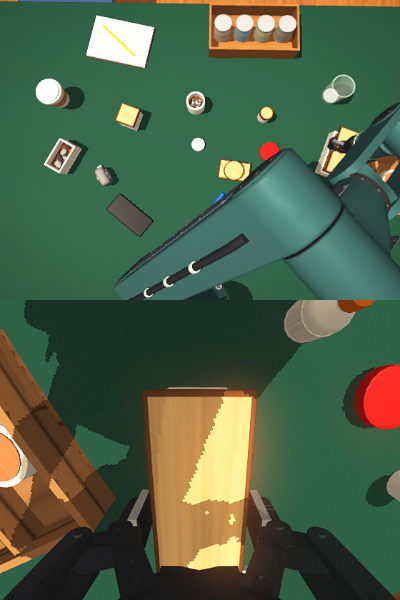

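Emit:
play_rows --translation '[[1,-1,-20],[1,-1,-35],[1,-1,-45],[1,-1,-48],[1,-1,-48],[1,-1,-48]]' --rotation '[[0,0,0],[0,0,0],[0,0,0],[0,0,0],[0,0,0],[0,0,0]]' --claw '[60,60,60,60,60,60]'

```text
clock: 18.1
tcp_pos: [0.5115, -0.4515, 0.0584]
tcp_rot: [0.0, 0.821, 0.571, 0.0]
force: [0.6, 0.8, -0.9]
gripper_width: 0.732
```

```bash
python3 -c "
from h import *
st(); heldinfo()"
```

```text
18.1 [ 511.5 -451.5   58.4] jaw 69.6 z [ 0.001 -0.001 -1.   ] F [ 0.6  0.8 -0.9] w 62.5
top rel TCP 16.973826375994705 v range [-47.56747328  74.73608398] slopes [-0.003 -0.002  0.017]
```

Emit:
play_rows --translation '[[-1,1,-2],[-1,1,-4],[-1,1,-4],[-1,1,-4],[-1,1,-4],[-1,1,-4],[-1,1,-4],[-1,1,-4],[-1,1,20],[-1,1,60],[-1,1,110],[-1,1,110]]' --rotation '[[0,0,0],[0,0,0],[0,0,0],[0,0,0],[0,0,0],[0,0,0],[0,0,0],[0,0,0],[0,0,0],[0,0,0],[0,0,0],[0,0,0]]' --claw '[60,60,60,60,85,85,85,85,85,85,85,85]'

```text
clock: 19.35
tcp_pos: [0.5137, -0.4539, 0.1758]
tcp_rot: [0.007, 0.821, 0.571, 0.001]
force: [1.2, -1.8, 0.4]
gripper_width: 0.992
```

```bash
python3 -c "
from h import *
st(); f=grab('wrist','w14.png'); W=cloud(f); find(W,.51,-.45,.09,.071)"
```

```text
19.35 [ 513.7 -453.9  175.8] jaw 69.6 z [ 0.009 -0.01  -1.   ] F [ 1.2 -1.8  0.4] w 84.7
13533 z 71.4 [ 510.1 -450.4] [149.5  64.5] -20.4
```

View pics/w14.png

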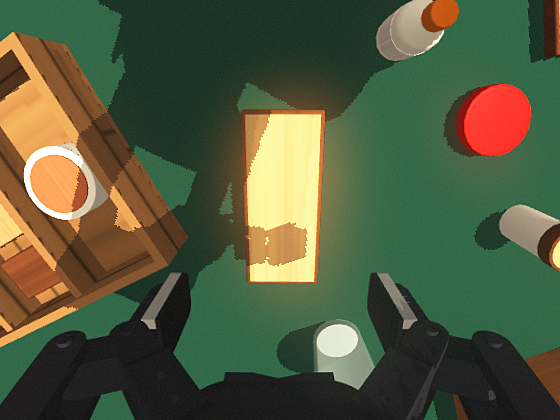

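Emit:
play_rows --translation '[[-7,34,0],[-14,68,0],[-21,102,0],[-28,136,0],[-34,170,0],[-41,204,0],[-48,240,0],[-54,270,0],[-60,304,0],[-60,336,-20],[-60,336,-50],[-60,336,-60]]' --rotation '[[0,0,-8],[0,0,-16],[0,0,-24],[0,0,-32],[0,0,-40],[0,0,-48],[0,0,-56],[0,0,-64],[0,0,-72],[0,0,-77.2],[0,0,-77.2],[0,0,-77.2]]' --claw '[85,85,85,85,85,85,85,85,85,85,85,85]'

```text
clock: 20.6
tcp_pos: [0.4476, -0.1123, 0.1053]
tcp_rot: [-0.001, 0.998, -0.065, -0.003]
force: [-0.6, 0.2, -0.1]
gripper_width: 0.998
```

Emit:
play_rows --translation '[[0,0,0],[0,0,0]]' --rotation '[[0,0,0],[0,0,0]]' --claw '[85,85]'

```text
clock: 20.8
tcp_pos: [0.4503, -0.1148, 0.108]
tcp_rot: [-0.0, 0.998, -0.067, -0.0]
force: [1.0, -1.3, -0.1]
gripper_width: 0.996
```

```bash
python3 -c "
from h import *
st(); f=grab('wrist','w15.png'); W=cloud(f); find(W,.453,-.1166,.05,.048);find(W,.453,-.1214,.08,.024)"
```

```text
20.8 [ 450.3 -114.8  108. ] jaw -7.6 z [-0.  0. -1.] F [ 1.  -1.3 -0.1] w 85.1
6502 z 48.4 [ 451.1 -117.3] [65.2 65. ] 29.1
4071 z 24.3 [ 451.9 -121.8] [104.5  64.3] 82.6
```

View pics/w15.png

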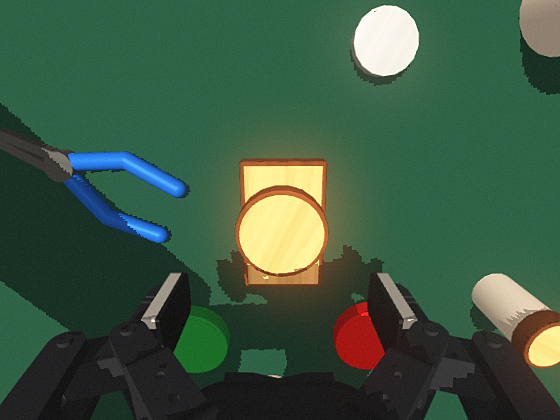

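```bash
python3 -c "
from h import *
g=dict(np.load('/tmp/top.npz')); W=cloud(g)
hsv=cv2.cvtColor(g['frame'],cv2.COLOR_BGR2HSV)
m=(hsv[...,0]>98)&(hsv[...,0]<125)&(hsv[...,1]>150)&(hsv[...,2]>100); m[:, :250]=0;m[:,340:]=0;m[:255]=0; m[330:]=0
P=W[m]; print(len(P),P.min(0),P.max(0)); print(P[np.argsort(P[:,1])[:5]], P[np.argsort(-P[:,0])[:3]])"
```

```text
460 [ 0.28063764 -0.12568207 -0.00167646] [ 0.37874868 -0.04291302  0.02010929]
[[ 0.34857852 -0.12568207  0.01285864]
 [ 0.34377709 -0.1234117   0.01194883]
 [ 0.34852338 -0.12334752  0.01229202]
 [ 0.35094767 -0.12312496  0.01455681]
 [ 0.35331011 -0.12312336  0.01439366]] [[ 0.37874868 -0.08489706  0.01132948]
 [ 0.37871671 -0.08230459  0.01466232]
 [ 0.378671   -0.08003564  0.0125584 ]]
```

Emit:
play_rows --translation '[[1.7,-2,-30],[1.7,-2,-60],[1.7,-2,-72],[1.7,-2,-77],[1.7,-2,-77],[1.7,-2,-77],[1.7,-2,-77],[1.7,-2,-77],[1.7,-2,-77],[1.7,-2,-77]]' --rotation '[[0,0,0],[0,0,0],[0,0,0],[0,0,0],[0,0,0],[0,0,0],[0,0,0],[0,0,0],[0,0,0],[0,0,0]]' --claw '[85,85,85,85,85,60,60,60,60,60]' --grip_force 40

```text
clock: 21.85
tcp_pos: [0.4528, -0.1168, 0.0323]
tcp_rot: [0.001, 0.998, -0.066, 0.001]
force: [-0.8, -0.8, 6.1]
gripper_width: 0.751
```

Emit:
play_rows --translation '[[0,0,10],[0,0,30],[0,0,70],[0,0,110],[0,0,125],[0,0,125],[0,0,125]]' --rotation '[[0,0,0],[0,0,0],[0,0,0],[0,0,0],[0,0,0],[0,0,0],[0,0,0]]' --claw '[60,60,60,60,60,60,60]'

```text
clock: 22.55
tcp_pos: [0.4518, -0.1162, 0.1563]
tcp_rot: [0.0, 0.998, -0.066, 0.001]
force: [-0.6, 0.2, -0.9]
gripper_width: 0.751
```

```bash
python3 -c "
from h import *
st(); f,W=heldinfo(); cv2.imwrite('pics/w16.png',f['frame']); find(W,.453,-.1214,.08,.024)"
```

```text
22.55 [ 451.8 -116.2  156.3] jaw -7.6 z [ 0.001 -0.    -1.   ] F [-0.6  0.2 -0.9] w 64.1
top rel TCP 16.86268257270976 v range [-32.12443625  31.28591283] slopes [-0.002 -0.006  0.017]
5068 z 24.3 [ 454.  -104.5] [69.5 64.2] 82.2
```

View pics/w16.png

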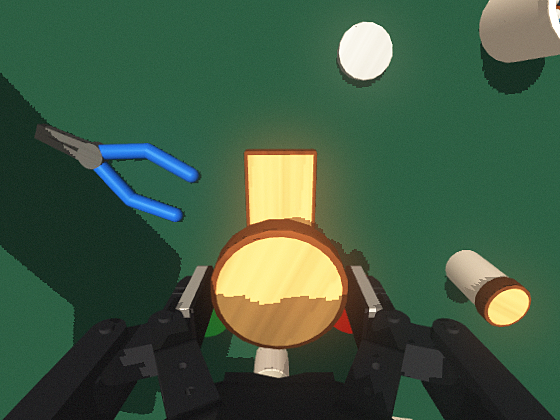

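Emit:
play_rows --translation '[[40,23,0],[80,46,0],[120,69,0],[160,92,0],[200,115,0],[223,128,-20],[223,128,-40],[223,128,-40],[223,128,-40]]' --rotation '[[0,0,0],[0,0,0],[0,0,0],[0,0,0],[0,0,0],[0,0,0],[0,0,0],[0,0,0],[0,0,0]]' --claw '[60,60,60,60,60,60,60,60,60]'

```text
clock: 23.5
tcp_pos: [0.673, 0.0118, 0.114]
tcp_rot: [0.0, 0.998, -0.066, -0.002]
force: [-0.3, 0.2, -0.3]
gripper_width: 0.748
```

```bash
python3 -c "
from h import *
st(); f,W=heldinfo(); cv2.imwrite('pics/w17.png',f['frame'])"
```

```text
23.5 [673.   11.8 114. ] jaw -7.6 z [-0.005  0.    -1.   ] F [-0.3  0.2 -0.3] w 63.9
top rel TCP 14.639659198254245 v range [-31.63094454  31.19003524] slopes [-0.008 -0.002  0.015]
```

View pics/w17.png

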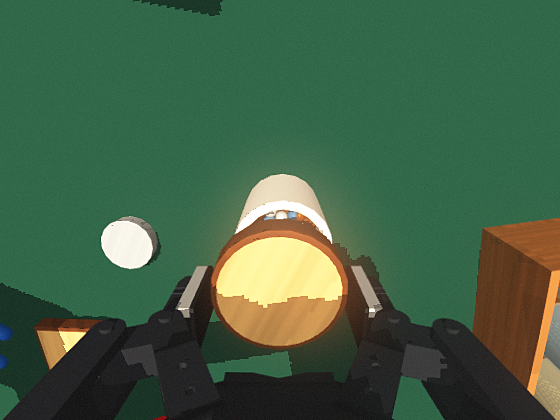

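Emit:
play_rows --translation '[[1,0,-15],[1,0,-25],[1,0,-31],[1,0,-33],[1,0,-33],[1,0,-33]]' --rotation '[[0,0,0],[0,0,0],[0,0,0],[0,0,0],[0,0,0],[0,0,0]]' --claw '[60,60,60,60,60,60]'

```text
clock: 24.15
tcp_pos: [0.6761, 0.0118, 0.0832]
tcp_rot: [-0.0, 0.998, -0.066, 0.0]
force: [-0.2, -0.6, 0.4]
gripper_width: 0.749
```

```bash
python3 -c "
from h import *
st(); heldinfo()"
```

```text
24.15 [676.1  11.8  83.2] jaw -7.6 z [ 0.  0. -1.] F [-0.2 -0.6  0.4] w 64.0
top rel TCP 15.751120097866444 v range [-31.59219914  31.45268503] slopes [-0.003 -0.004  0.016]
```

Emit:
play_rows --translation '[[-1,0,-1],[-1,0,-2.5],[-1,0,-2.5],[-1,0,-2.5],[-1,0,-2.5],[-1,0,-2.5],[-1,0,-2.5],[-1,0,-2.5],[-1,0,20],[-1,0,60],[-1,0,90],[-1,0,90]]' --rotation '[[0,0,0],[0,0,0],[0,0,0],[0,0,0],[0,0,0],[0,0,0],[0,0,0],[0,0,0],[0,0,0],[0,0,0],[0,0,0],[0,0,0]]' --claw '[60,60,60,60,85,85,85,85,85,85,85,85]'

```text
clock: 25.4
tcp_pos: [0.6784, 0.0115, 0.1783]
tcp_rot: [0.0, 0.998, -0.066, 0.005]
force: [0.5, 0.4, 0.5]
gripper_width: 0.993
```

```bash
python3 -c "
from h import *
st(); f=grab('wrist','w18.png'); W=cloud(f); find(W,.675,.012,.06,.096)"
```

```text
25.4 [678.4  11.5 178.3] jaw -7.6 z [ 0.009 -0.001 -1.   ] F [0.5 0.4 0.5] w 84.8
5481 z 96.3 [674.2  10.9] [65.1 64.3] 80.9
```

View pics/w18.png

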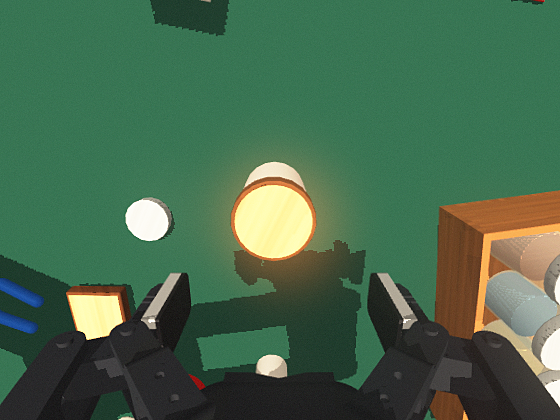

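Round lid is seated (top 96.3 mm, centre within 1 mm). Last one: the short lid.

Emit:
play_rows --translation '[[-40,-23,0],[-80,-47,0],[-120,-70,0],[-160,-94,0],[-200,-118,0],[-224,-132,-40],[-224,-132,-80],[-224,-132,-100],[-224,-132,-100],[-224,-132,-100]]' --rotation '[[0,0,0],[0,0,0],[0,0,0],[0,0,0],[0,0,0],[0,0,0],[0,0,0],[0,0,0],[0,0,0],[0,0,0]]' --claw '[85,85,85,85,85,85,85,85,85,85]'

```text
clock: 26.45
tcp_pos: [0.4502, -0.1199, 0.0724]
tcp_rot: [-0.0, 0.998, -0.066, -0.001]
force: [-0.7, 0.7, 0.9]
gripper_width: 0.993
```

```bash
python3 -c "
from h import *
st(); f=grab('wrist','w19.png'); W=cloud(f); find(W,.453,-.1214,.08,.024)"
```

```text
26.45 [ 450.2 -119.9   72.4] jaw -7.6 z [-0.002  0.001 -1.   ] F [-0.7  0.7  0.9] w 84.8
14140 z 24.4 [ 451.9 -122.1] [104.9  64.3] 82.6
```

View pics/w19.png

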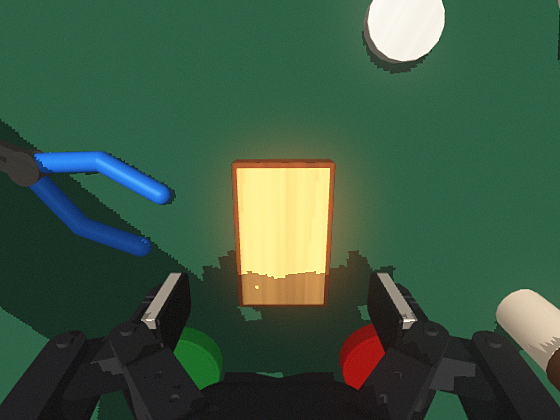

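Emit:
play_rows --translation '[[1.7,-1.8,-30],[1.7,-1.8,-55],[1.7,-1.8,-63],[1.7,-1.8,-66],[1.7,-1.8,-66],[1.7,-1.8,-66],[1.7,-1.8,-66],[1.7,-1.8,-66],[1.7,-1.8,-66],[1.7,-1.8,-66]]' --rotation '[[0,0,0],[0,0,0],[0,0,0],[0,0,0],[0,0,0],[0,0,0],[0,0,0],[0,0,0],[0,0,0],[0,0,0]]' --claw '[85,85,85,85,85,60,60,60,60,60]' --grip_force 45

```text
clock: 27.5
tcp_pos: [0.4534, -0.1223, 0.0081]
tcp_rot: [0.0, 0.998, -0.066, 0.001]
force: [-1.6, 1.1, 6.5]
gripper_width: 0.735
```

Emit:
play_rows --translation '[[0,0,10],[0,0,30],[0,0,70],[0,0,110],[0,0,140],[0,0,140],[0,0,140]]' --rotation '[[0,0,0],[0,0,0],[0,0,0],[0,0,0],[0,0,0],[0,0,0],[0,0,0]]' --claw '[60,60,60,60,60,60,60]'

```text
clock: 28.2
tcp_pos: [0.4529, -0.1222, 0.1481]
tcp_rot: [0.0, 0.998, -0.066, 0.001]
force: [-0.3, 0.7, -2.2]
gripper_width: 0.729
```

```bash
python3 -c "
from h import *
st(); f,W=heldinfo(); cv2.imwrite('pics/w20.png',f['frame'])"
```

```text
28.2 [ 452.9 -122.2  148.1] jaw -7.6 z [ 0.002 -0.001 -1.   ] F [-0.3  0.7 -2.2] w 62.3
top rel TCP 17.375647637627473 v range [-49.32955491  51.72712029] slopes [-0.001 -0.003  0.017]
```

View pics/w20.png

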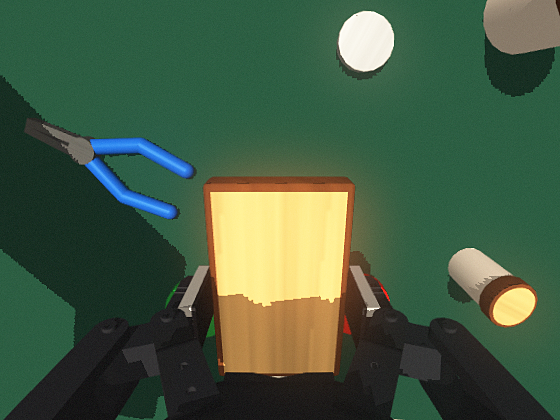

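Emit:
play_rows --translation '[[3,48,0],[6,96,0],[9,144,0],[12,192,0],[15,240,0],[18,288,0],[22,336,0],[25,383,0],[28,430,0],[31,478,0],[34,525,0],[36.8,573,0]]' --rotation '[[0,0,4],[0,0,9],[0,0,15],[0,0,21],[0,0,27],[0,0,33],[0,0,39],[0,0,45],[0,0,51],[0,0,57],[0,0,63],[0,0,69.5]]' --claw '[60,60,60,60,60,60,60,60,60,60,60,60]'

```text
clock: 29.45
tcp_pos: [0.4879, 0.452, 0.1444]
tcp_rot: [0.0, 0.856, 0.516, -0.002]
force: [1.1, -0.1, -0.8]
gripper_width: 0.735
```

Emit:
play_rows --translation '[[0,0,-20],[0,0,-35],[0,0,-35],[0,0,-35]]' --rotation '[[0,0,0],[0,0,0],[0,0,0],[0,0,0]]' --claw '[60,60,60,60]'

```text
clock: 29.85
tcp_pos: [0.4884, 0.4492, 0.1104]
tcp_rot: [0.0, 0.858, 0.514, -0.002]
force: [0.2, 0.6, -0.4]
gripper_width: 0.732
```

```bash
python3 -c "
from h import *
st(); f,W=heldinfo(); cv2.imwrite('pics/w21.png',f['frame'])"
```

```text
29.85 [488.4 449.2 110.4] jaw 61.8 z [-0.003 -0.003 -1.   ] F [ 0.2  0.6 -0.4] w 62.5
top rel TCP 15.127108974469284 v range [-48.26124876  52.44763569] slopes [-0.007  0.001  0.015]
```

View pics/w21.png

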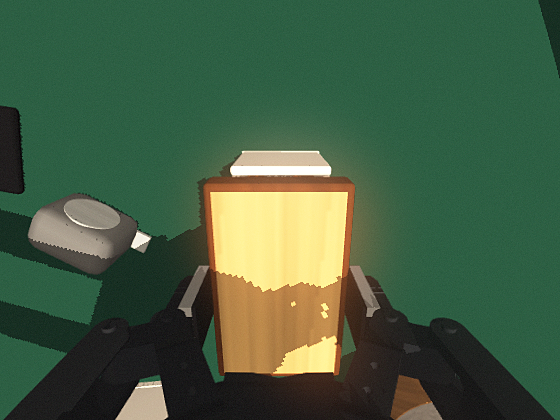

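Emit:
play_rows --translation '[[0.8,1,-15],[0.8,1,-28],[0.8,1,-36],[0.8,1,-38.5],[0.8,1,-38.5],[0.8,1,-38.5]]' --rotation '[[0,0,0],[0,0,0],[0,0,0],[0,0,0],[0,0,0],[0,0,0]]' --claw '[60,60,60,60,60,60]'

```text
clock: 30.5
tcp_pos: [0.4904, 0.4521, 0.0736]
tcp_rot: [0.0, 0.858, 0.514, 0.0]
force: [-0.5, -0.4, -0.4]
gripper_width: 0.736
```

```bash
python3 -c "
from h import *
st(); heldinfo()"
```

```text
30.5 [490.4 452.1  73.6] jaw 61.9 z [ 0.  0. -1.] F [-0.5 -0.4 -0.4] w 62.9
top rel TCP 15.932846783004134 v range [-48.39620271  52.2240951 ] slopes [-0.003 -0.001  0.016]
```

Emit:
play_rows --translation '[[-0.5,-1,-1.5],[-0.5,-1,-3],[-0.5,-1,-3],[-0.5,-1,-3],[-0.5,-1,-3],[-0.5,-1,-3],[-0.5,-1,-3],[-0.5,-1,-3],[-0.5,-1,20],[-0.5,-1,60],[-0.5,-1,100],[-0.5,-1,100]]' --rotation '[[0,0,0],[0,0,0],[0,0,0],[0,0,0],[0,0,0],[0,0,0],[0,0,0],[0,0,0],[0,0,0],[0,0,0],[0,0,0],[0,0,0]]' --claw '[60,60,60,60,85,85,85,85,85,85,85,85]'

```text
clock: 31.75
tcp_pos: [0.493, 0.4536, 0.18]
tcp_rot: [-0.001, 0.858, 0.514, 0.006]
force: [0.4, 0.1, 0.4]
gripper_width: 0.995
```

```bash
python3 -c "
from h import *
st(); f=grab('wrist','w22.png'); W=cloud(f); find(W,.4897,.4507,.09,.086)
g=grab('top','t22.png'); V=cloud(g)
for n,x,y,r,h in [('long',.51,-.45,.1,.071),('short',.4897,.4507,.08,.086),('square',.6237,.2312,.06,.081),('round',.675,.012,.05,.096),('small',.639,-.22,.04,.076)]: print(n,end=' '); find(V,x,y,r,h)
"
```

```text
31.75 [493.  453.6 180. ] jaw 61.9 z [ 0.009  0.007 -1.   ] F [0.4 0.1 0.4] w 85.0
10041 z 86.3 [488.8 451.1] [104.1  64.2] -28.0
long 1765 z 71.8 [ 510.5 -449.2] [150.6  65.9] -20.6
short 932 z 86.9 [489.9 451.9] [105.2  66.8] -27.4
square 701 z 82.0 [624.1 231.7] [65.1 64.1] 71.9
round 599 z 97.0 [675.3  11.7] [64.9 62.2] 1.0
small 274 z 76.9 [ 638.8 -219.9] [43.5 41.2] -44.2
```

View pics/t22.png

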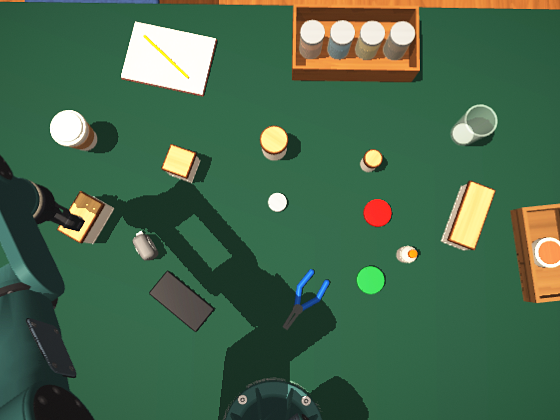

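The top view shows all five lids in place, at (467,215), (85,217), (181,161), (274,142) and (372,160). All look-alikes are where they were. The gripper is well clear, so I hand in.

```bash
python3 -c "
from h import *
print(robot.finish_job()); st()"
```

```text
the job is handed in; nothing more can be done
None
the job is handed in; nothing more can be done
```

I took both stacks apart and put each of the five lids on its own box, in the order small, square, long, round, short. The job was handed in at about 32 s of the 128 s allowed; no verdict is reported.

Last checks, from the wrist camera after each release and from the top camera at the end:

- **Position:** every lid centre was within about 1.5 mm of its box's measured centre, against the 12 mm limit.
- **Height:** all tops were within 1 mm of the seated height. The top camera reads about 0.8 mm high, as it did for the empty table.
- **Angle:** the long, short and square lids were within about 1° of their boxes.
- **Tilt:** I did not measure it after release, but the heights and pictures show the lids lying flat.
- **Look-alikes:** the red and green discs were not touched and lie where they were.
- **Gripper:** it was open and well above the last lid when the job was handed in.
- **Force:** I saw no more than about 7 N at the tool in the readings.

No check failed. The only disagreement was 1–2 mm between the two cameras' readings of position.

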